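Press the core-temperature meter back into its case

TASK

The orange temperature meter belongs in the open instrument case: put it, screen up, into its empty cutout (the long one with the thumb notches) and press it down until it sits level and fully home, then let go. Do not drop it, and leave the blue meter where it lies.

Things in the scene. Friction and masses are not known exactly. Their poses are not given: they have to be found in the camera images.
- meter: Orange box-shaped handheld meter with a dark green screen and four black buttons on top, 130 long (its x axis) x 40 wide (y) x 36 high (z), about 0.2 kg, lying screen up on the steel table at the start. Its origin is the centre of its underside. Grip it across its 40 mm width.
- cutout (a point): Centre of the floor of the meter's empty cutout, 24 above the table. Pocket 158 long (y) x 60 wide (x), 26 deep, blue floor; steep bevels, 8 deep, widen the mouth to 70. A notch midway on each long side, 50 long, 26 wider, as deep, takes the gripper's fingers. Sprung leaves at both ends catch the meter (laid along y, either way round) 9 above the floor; push it to the floor with 6 to 15 N; friction holds it.
- case: Fixed grey case with a black rigid insert, 240 (x) x 340 (y); origin: centre of its underside. Insert top 50, rim 56 above the table. The cutout lies at x -55, y 65, axes parallel. Tools already in it are fixed, at most 30 above the insert. The other empty cutout (66 x 96, no notches) is for the blue meter. The lid lies open and flat on its +x side (240 x 340 x 32).
- blue_meter: Blue handheld meter, 90 long (x) x 60 wide (y) x 26 high, light grey screen and three white buttons, lying on the table; still in use, to be left alone. Origin at the centre of its underside.
Mind the look-alikes: they are no part of the job. Of the things that look like the meter, take the one that is farthest to the robot's left at the start.

How it is judged:
By the outcome, as a careful person would: the job done as asked, in the order asked, and still so for the second after the job is handed in, with the robot touching nothing.
It also fails if it takes over 40 s, if anything falls off the work surface, if the arm or the gripper's body presses on something with over 40 N, if the wrist force passes 120 N, or if a joint passes its speed limit or range.

ROBOT

A 6-joint arm with a two-finger parallel gripper is mounted at the origin on the work surface. World frame = base frame: x ahead of the robot, y to its left, z up, the work surface at z = 0. Lengths are in mm, angles in rad, forces in N, time in s.
With the tool pointing down it reaches from about 350 to 800 mm from the base axis. Payload 7.3 kg.
Tool frame: the origin (TCP) lies at the very end of the fingers, on their centre line; the grasp point (between the pads) lies 19 mm behind it (hold_point_z is the distance from the TCP to the grasp point, in mm); z points along the fingers, y is the line along which they close (so a half turn about z gives the same grasp; the last joint's range is limited). The gripper opens to 85 mm and grips with 20 to 120 N. Pads are 22 mm wide; open, the fingers measure 114 mm over their backs; the gripper's body (76 mm by 85 mm) begins 54 mm behind the grasp point. The pads swing forward as they close: fully open they stand 13 mm farther back than shut.
Start: joints at [-1.276, 0.342, 1.524, -0, 1.275, -0.146], TCP at [224.022, -474.825, 231.322] pointing down, gripper open.
Joint ranges: [-2.53, 2.53], [-0.77, 2.02], [0.04, 2.7], [-1, 4.14], [0.28, 2.66], [-3.11, 3.11]. Speed limits (rad/s): [2.57, 2.57, 3.14, 3.14, 3.14, 3.14].

INTERFACE

Orientations are given as a 3x3 rotation matrix whose columns are the frame's x, y, z axes.
In Python, from plant import * gives the robot as it stands.
- The arm moves only by the shell command python3 -m creep 'ROWS' [FORCE]. ROWS is JSON, a list of rows, each an object of numbers: "x", "y", "z": the shift along the tool's x, y, z as a fraction of full scale; "yaw": the turn about the tool's z as a fraction of full scale; "gripper": the opening, from 0 (shut) to 1 (fully open). In form: [{"x": .., "y": .., "z": .., "yaw": .., "gripper": ..}, ...]. A call has 1 to 8 rows; each row is the pose to reach, as a shift and turn from the pose commanded when the call began, along the tool's axes at that moment; what a row does not reach only later rows make up. Full scale, the value 1, is 40 cm for a shift and 90 degrees for a turn. A row lasts 1/12 s, in which the tool goes at most 41.7 mm and 7.16 degrees, less where a joint would pass 70% of its speed; a pose out of reach is approached as far as the arm can. A call with a number of a shift or a turn outside -1 to 1 is refused whole. A call with a gripper value outside its range is refused whole. The fingers move at their own pace and stop on an object; FORCE is the grip in N (left out, the last holds). Time passes only in rows, so rows that repeat a pose let the fingers close. It gives the time, the measured TCP pose, the force, the opening and the grip force at its end, in the units of the state.
- sense(): the state, without advancing time (a new reading comes with each control period).
- get_image(name): name is "scene" or "top" or "wrist"; returns a dict with "image" (420x560x3 uint8, blue, green, red), "fx", "fy", "cx", "cy" (pixels), "cam_to_world" (4x4, takes a point from camera to world coordinates). Camera axes: x right, y up, looking along -z (the intrinsics and any distortion apply to the point x, -y, -z); pixel columns grow to the right and rows downward; lengths in mm; the calibration is good to about 2 mm. A picture is of the moment at which its call begins. There is no depth.
- hand_in(): hands the job in; it is judged then, once.
The state is a dict: "time_s": time; "joints": joint angles; "qd": joint speeds; "joint_efforts": joint torques, N m; "tcp_pos": TCP position; "tcp_rot": TCP orientation; "force": force on the tool from outside, world axes, zero at the start; "torque": the same for the moment, N m; "finger_gap": opening from 0.0 (shut) to 1.0 (fully open); "gripper_force": force on a finger pad.
Only numpy, scipy, OpenCV 4.12 (cv2) and the standard library are available. Lean on these libraries where they do the work, as an engineer would, in place of code of your own. Each camera call takes 0.05 s, during which the arm holds its last target. There are 200 camera calls.

## Working session

There is one attempt and no reset: what is moved stays moved. The work goes in short steps, Python scripts to look and compute and a shell command to move; the robot and the scene stay as the last step left them, time stands still between calls to the robot, and variables do not carry over. Pictures are saved under pics/ and viewed, at most 10 in all, crops included, and the job is handed in when it is done.

```bash
mkdir -p pics; cat > h.py <<'E'
from plant import *
import numpy as np, cv2
def ray(c,u,v,z):
    M=np.array(c["cam_to_world"]);d=M[:3,:3]@np.array([(u-c["cx"])/c["fx"],-(v-c["cy"])/c["fy"],-1])
    o=M[:3,3];return o+d*(z-o[2])/d[2]
def pix(c,P):
    M=np.array(c["cam_to_world"]);p=M[:3,:3].T@(np.array(P)-M[:3,3]);return c["cx"]+c["fx"]*p[0]/-p[2],c["cy"]-c["fy"]*p[1]/-p[2]
E
python3 - <<'E'
from h import *
s=sense();print(s["time_s"],s["tcp_pos"],np.round(s["tcp_rot"],3),s["finger_gap"])
for n in("top","scene"):
    c=get_image(n);print(n,{k:c[k] for k in c if k!="image"});cv2.imwrite(f"pics/{n}0.png",c["image"])
E
ls
```

```text
0.0 [ 223.90837842 -474.40934696  230.62863782] [[ 0.904  0.427 -0.   ]
 [ 0.427 -0.904  0.001]
 [ 0.    -0.002 -1.   ]] 0.9992208992435632
top {'fx': 444.4318506194542, 'fy': 444.4318506194542, 'cx': 271.48173265356513, 'cy': 208.19104791271857, 'cam_to_world': array([[-1.36392817e-02,  9.95721152e-01, -9.13967045e-02,
         3.42650464e+02],
       [-9.99838780e-01, -1.46488183e-02, -1.03839133e-02,
        -1.01644202e+02],
       [-1.16783358e-02,  9.12403404e-02,  9.95760421e-01,
         1.40798557e+03],
       [ 0.00000000e+00,  0.00000000e+00,  0.00000000e+00,
         1.00000000e+00]])}
scene {'fx': 400.4839887355824, 'fy': 400.4839887355824, 'cx': 283.4972325004123, 'cy': 211.55497317995847, 'cam_to_world': array([[-5.90032030e-01, -6.95389343e-01,  4.10238789e-01,
         9.07993739e+02],
       [ 8.07359935e-01, -5.04609267e-01,  3.05842153e-01,
         2.06065291e+02],
       [-5.66907937e-03,  5.11667029e-01,  8.59165126e-01,
         9.63713272e+02],
       [ 0.00000000e+00,  0.00000000e+00,  0.00000000e+00,
         1.00000000e+00]])}
h.py
pics
```

View pics/top0.png

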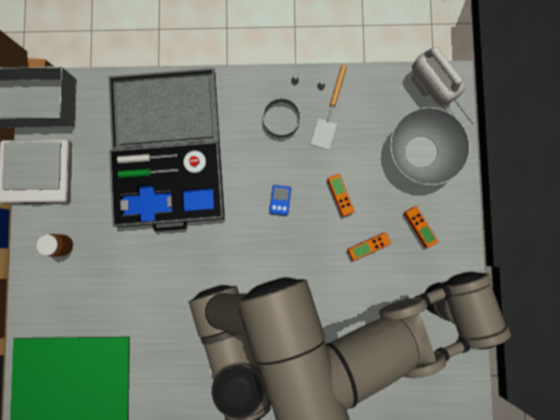

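View pics/scene0.png

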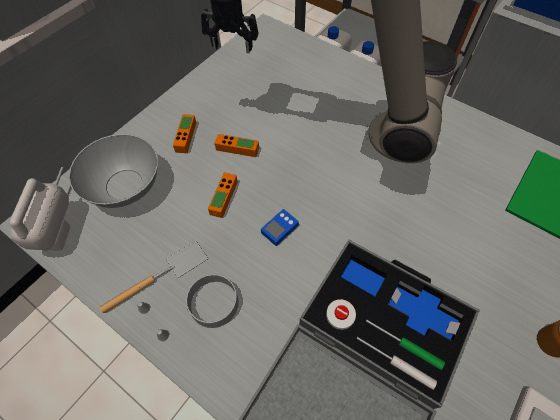

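Top view: the case is at (166,185) with the notched cutout at about (147,204), and the blue meter is at (281,200). There are three orange candidates, at (341,195), (369,246) and (421,228). Image left is +y, so (341,195) looks farthest left; I'll measure all three and confirm in a crop.

```bash
python3 - <<'E'
from h import *
c=get_image("top");im=c["image"];hsv=cv2.cvtColor(im,cv2.COLOR_BGR2HSV)
def blobs(lo,hi,z,amin,close=7):
    m=cv2.inRange(hsv,lo,hi);m=cv2.morphologyEx(m,cv2.MORPH_CLOSE,np.ones((close,close)))
    for k in cv2.findContours(m,0,2)[0]:
        if cv2.contourArea(k)<amin: continue
        P=np.array([ray(c,*p[0],z)[:2] for p in k],np.float32)
        r=cv2.minAreaRect(P);b=cv2.boxPoints(r);e=[b[1]-b[0],b[2]-b[1]];l=max(e,key=np.linalg.norm)
        print(np.round(k.mean((0,1))),"c",np.round(r[0],1),"size",np.round(r[1],0),"long dir deg",round(np.degrees(np.arctan2(l[1],l[0]))%180,1),"box",np.round([P.min(0),P.max(0)]).tolist())
print("orange");blobs((4,150,90),(16,255,255),36,200)
print("blue floor z24");blobs((100,150,60),(125,255,255),24,200,3)
# insert black
print("black");m=cv2.inRange(hsv,(0,0,0),(180,255,45));m[:, :90]=0;m[:,240:]=0;m[250:]=0
m=cv2.morphologyEx(m,cv2.MORPH_CLOSE,np.ones((25,25)))
k=max(cv2.findContours(m,0,2)[0],key=cv2.contourArea);P=np.array([ray(c,*p[0],50)[:2] for p in k],np.float32);print(cv2.minAreaRect(P))
a=cv2.resize(im[130:260,100:300],None,fx=3,fy=3,interpolation=cv2.INTER_CUBIC)
b=cv2.resize(im[160:270,310:450],None,fx=4,fy=4,interpolation=cv2.INTER_CUBIC)
cv2.imwrite("pics/cropM.png",b);cv2.imwrite("pics/cropC.png",a)
E
```

```text
orange
[368. 245.] c [ 347.3 -383.9] size [ 39. 130.] long dir deg 113.5 box [[309.0, -450.0], [387.0, -320.0]]
[420. 227.] c [ 404.9 -546.5] size [129.  40.] long dir deg 29.8 box [[345.0, -594.0], [466.0, -499.0]]
[339. 194.] c [ 507.3 -301.5] size [128.  40.] long dir deg 20.2 box [[444.0, -339.0], [573.0, -264.0]]
blue floor z24
[199. 200.] c [500.7 142.9] size [67. 98.] long dir deg 93.6 box [[465.0, 93.0], [536.0, 190.0]]
[147. 204.] c [491.4 303.6] size [112. 155.] long dir deg 94.5 box [[435.0, 225.0], [546.0, 383.0]]
[280. 199.] c [ 495.8 -113.6] size [57. 88.] long dir deg 171.9 box [[451.0, -146.0], [543.0, -82.0]]
black
((652.1358642578125, 247.26254272460938), (494.2981872558594, 325.2730712890625), 3.6327924728393555)
```

View pics/cropM.png

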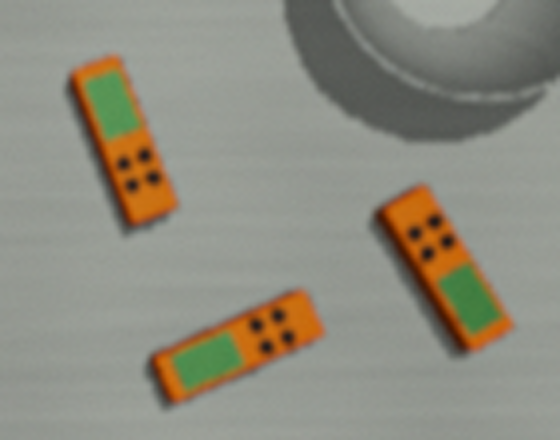

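View pics/cropC.png

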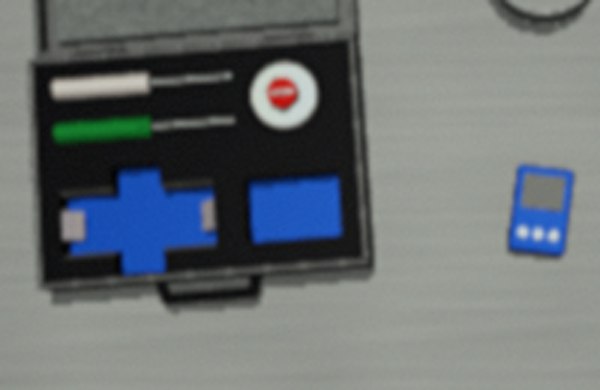

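Candidates: (341,195) → world y ≈ −301; (369,246) → −384; (421,228) → −546. Farthest left is (341,195), at world (507,−301), with size 128×40 as it should be. The crop shows it screen up. The notched cutout is at about (491,304), with the case turned about 4°. I'll move above the meter now.

```bash
python3 -m creep '[{"x":0.82,"y":-0.09,"z":0.15,"yaw":0.057,"gripper":1},{"x":0.82,"y":-0.09,"z":0.15,"yaw":0.057,"gripper":1},{"x":0.82,"y":-0.09,"z":0.15,"yaw":0.057,"gripper":1},{"x":0.82,"y":-0.09,"z":0.15,"yaw":0.057,"gripper":1},{"x":0.82,"y":-0.09,"z":0.15,"yaw":0.057,"gripper":1},{"x":0.82,"y":-0.09,"z":0.15,"yaw":0.057,"gripper":1},{"x":0.82,"y":-0.09,"z":0.15,"yaw":0.057,"gripper":1},{"x":0.82,"y":-0.09,"z":0.15,"yaw":0.057,"gripper":1}]' 50
python3 - <<'E'
from h import *
s=sense();print(s["tcp_pos"],np.round(s["tcp_rot"],3))
E
```

```text
time_s: 0.82
tcp_pos: [505.0, -301.9, 171.1]
tcp_rot: [[0.939, 0.344, -0.0], [0.344, -0.939, 0.0], [-0.0, -0.0, -1.0]]
force: [-0.3, -1.7, 0.3]
finger_gap: 1.0
gripper_force: 0.0
[ 504.99618477 -301.85320313  171.05834767] [[ 0.939  0.344 -0.   ]
 [ 0.344 -0.939  0.   ]
 [-0.    -0.    -1.   ]]
```

```bash
python3 - <<'E'
from h import *
c=get_image("wrist");im=c["image"];hsv=cv2.cvtColor(im,cv2.COLOR_BGR2HSV)
m=cv2.inRange(hsv,(4,150,90),(16,255,255));m=cv2.morphologyEx(m,cv2.MORPH_CLOSE,np.ones((41,41)))
k=max(cv2.findContours(m,0,2)[0],key=cv2.contourArea)
P=np.array([ray(c,*p[0],36)[:2] for p in k],np.float32);print(cv2.minAreaRect(P),cv2.boundingRect(k))
s=sense();print(s["time_s"],s["tcp_pos"])
cv2.imwrite("pics/w1.png",im)
E
```

```text
((510.0052795410156, -302.22589111328125), (125.9598388671875, 38.55730438232422), 20.3199405670166) (255, 125, 43, 131)
0.8667 [ 510.02261306 -297.05678836  169.37719708]
```

View pics/w1.png

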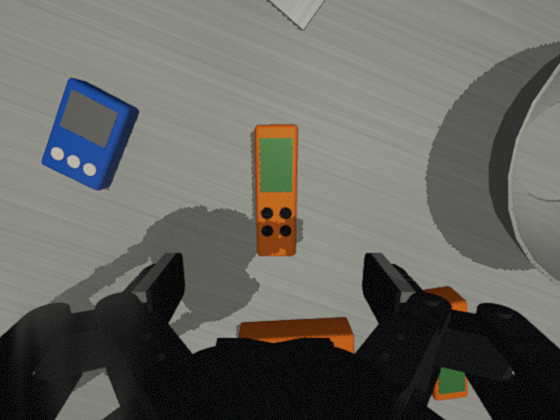

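The wrist view shows the chosen meter at (276,190), screen up, and it measures (510,−302) at 20.3°. That agrees with the top view, so I'll descend and grip.

```bash
python3 -m creep '[{"x":0.009,"y":0.003,"z":0.1,"yaw":0,"gripper":1},{"x":0.009,"y":0.003,"z":0.2,"yaw":0,"gripper":1},{"x":0.009,"y":0.003,"z":0.28,"yaw":0,"gripper":1},{"x":0.009,"y":0.003,"z":0.34,"yaw":0,"gripper":1},{"x":0.009,"y":0.003,"z":0.38,"yaw":0,"gripper":1},{"x":0.009,"y":0.003,"z":0.4,"yaw":0,"gripper":1},{"x":0.009,"y":0.003,"z":0.413,"yaw":0,"gripper":1},{"x":0.009,"y":0.003,"z":0.413,"yaw":0,"gripper":1}]' 50
python3 -m creep '[{"x":0,"y":0,"z":0,"yaw":0,"gripper":0.3},{"x":0,"y":0,"z":0,"yaw":0,"gripper":0},{"x":0,"y":0,"z":0,"yaw":0,"gripper":0},{"x":0,"y":0,"z":0,"yaw":0,"gripper":0},{"x":0,"y":0,"z":0,"yaw":0,"gripper":0},{"x":0,"y":0,"z":0,"yaw":0,"gripper":0},{"x":0,"y":0,"z":0,"yaw":0,"gripper":0},{"x":0,"y":0,"z":0,"yaw":0,"gripper":0}]' 50
```

```text
time_s: 1.53
tcp_pos: [507.2, -303.2, 5.9]
tcp_rot: [[0.939, 0.344, -0.001], [0.344, -0.939, 0.001], [-0.001, -0.001, -1.0]]
force: [-0.1, 0.2, 0.6]
finger_gap: 1.002
gripper_force: 0.0
time_s: 2.2
tcp_pos: [508.0, -303.8, 7.7]
tcp_rot: [[0.939, 0.344, 0.002], [0.344, -0.939, -0.001], [0.001, 0.002, -1.0]]
force: [-0.5, -0.1, 7.0]
finger_gap: 0.459
gripper_force: 52.0
```

The fingertips just touch the table (7 N upward). They would bottom in the notches together with the meter, so I'll regrip 5 mm higher, then lift.

```bash
python3 -m creep '[{"x":0,"y":0,"z":0,"yaw":0,"gripper":0.7},{"x":0,"y":0,"z":0,"yaw":0,"gripper":0.7},{"x":0,"y":0,"z":-0.013,"yaw":0,"gripper":0.7},{"x":0,"y":0,"z":-0.013,"yaw":0,"gripper":0},{"x":0,"y":0,"z":-0.013,"yaw":0,"gripper":0},{"x":0,"y":0,"z":-0.013,"yaw":0,"gripper":0},{"x":0,"y":0,"z":-0.013,"yaw":0,"gripper":0},{"x":0,"y":0,"z":-0.013,"yaw":0,"gripper":0}]' 60
python3 -m creep '[{"x":0,"y":0,"z":0,"yaw":0,"gripper":0},{"x":0,"y":0,"z":0,"yaw":0,"gripper":0}]' 60
```

```text
time_s: 2.87
tcp_pos: [507.8, -303.6, 12.3]
tcp_rot: [[0.939, 0.344, 0.001], [0.344, -0.939, -0.001], [0.001, 0.001, -1.0]]
force: [-0.4, 0.8, 6.1]
finger_gap: 0.452
gripper_force: 62.5
time_s: 3.03
tcp_pos: [507.8, -303.6, 12.3]
tcp_rot: [[0.939, 0.344, 0.001], [0.344, -0.939, -0.001], [0.001, 0.001, -1.0]]
force: [0.4, 0.1, 6.1]
finger_gap: 0.457
gripper_force: 62.5
```

The same force at this height means the closing swing pushes the meter down, and the fingertips aren't on the table. The deeper grip was better, so I'll regrip with the TCP at about 5 mm.

```bash
python3 -m creep '[{"x":0,"y":0,"z":0,"yaw":0,"gripper":0.7},{"x":0,"y":0,"z":0,"yaw":0,"gripper":0.7},{"x":0,"y":0,"z":0.016,"yaw":0,"gripper":0.7},{"x":0,"y":0,"z":0.016,"yaw":0,"gripper":0.6},{"x":0,"y":0,"z":0.016,"yaw":0,"gripper":0},{"x":0,"y":0,"z":0.016,"yaw":0,"gripper":0},{"x":0,"y":0,"z":0.016,"yaw":0,"gripper":0},{"x":0,"y":0,"z":0.016,"yaw":0,"gripper":0}]' 60
python3 -m creep '[{"x":0,"y":0,"z":0,"yaw":0,"gripper":0},{"x":0,"y":0,"z":-0.02,"yaw":0,"gripper":0},{"x":0,"y":0,"z":-0.06,"yaw":0,"gripper":0},{"x":0,"y":0,"z":-0.12,"yaw":0,"gripper":0},{"x":0,"y":0,"z":-0.2,"yaw":0,"gripper":0},{"x":0,"y":0,"z":-0.3,"yaw":0,"gripper":0},{"x":0,"y":0,"z":-0.4,"yaw":0,"gripper":0},{"x":0,"y":0,"z":-0.4,"yaw":0,"gripper":0}]'
```

```text
time_s: 3.7
tcp_pos: [507.2, -303.2, 5.0]
tcp_rot: [[0.939, 0.344, -0.0], [0.344, -0.939, 0.0], [-0.0, -0.0, -1.0]]
force: [0.0, 0.2, -1.0]
finger_gap: 0.459
gripper_force: 60.7
time_s: 4.37
tcp_pos: [510.7, -305.7, 174.7]
tcp_rot: [[0.939, 0.344, 0.012], [0.344, -0.939, -0.01], [0.008, 0.013, -1.0]]
force: [1.4, -0.4, -0.1]
finger_gap: 0.457
gripper_force: 61.0
```

```bash
python3 -m creep '[{"x":0.03,"y":-0.09,"z":0,"yaw":-0.05,"gripper":0},{"x":0.06,"y":-0.18,"z":0,"yaw":-0.1,"gripper":0},{"x":0.09,"y":-0.27,"z":0,"yaw":-0.15,"gripper":0},{"x":0.12,"y":-0.36,"z":0,"yaw":-0.2,"gripper":0},{"x":0.15,"y":-0.45,"z":0,"yaw":-0.25,"gripper":0},{"x":0.18,"y":-0.54,"z":0,"yaw":-0.3,"gripper":0},{"x":0.21,"y":-0.63,"z":0,"yaw":-0.35,"gripper":0},{"x":0.24,"y":-0.72,"z":0,"yaw":-0.4,"gripper":0}]'
python3 - <<'E'
from h import *
s=sense();R=np.array(s["tcp_rot"]);d=np.array([491,304,165])-s["tcp_pos"];print(s["tcp_pos"],R.T@d/400, np.degrees(np.arctan2(R[1,0],R[0,0])),s["joints"])
E
```

```text
time_s: 5.03
tcp_pos: [498.0, 1.9, 165.8]
tcp_rot: [[0.554, 0.832, 0.001], [0.832, -0.554, -0.0], [0.0, 0.001, -1.0]]
force: [0.3, -0.7, -0.4]
finger_gap: 0.463
gripper_force: 61.1
[498.03686135   1.9181178  165.83011418] [ 0.61880123 -0.43327749  0.00189552] 56.33532141368041 [-1.50112150e-01  3.58046445e-01  1.69634479e+00 -8.12046484e-05
  1.08623241e+00  4.37485282e-01]
```

```bash
python3 -m creep '[{"x":0.07,"y":-0.05,"z":0,"yaw":-0.06,"gripper":0},{"x":0.14,"y":-0.1,"z":0,"yaw":-0.13,"gripper":0},{"x":0.21,"y":-0.15,"z":0,"yaw":-0.2,"gripper":0},{"x":0.28,"y":-0.2,"z":0,"yaw":-0.27,"gripper":0},{"x":0.31,"y":-0.215,"z":0,"yaw":-0.34,"gripper":0},{"x":0.31,"y":-0.215,"z":0,"yaw":-0.42,"gripper":0},{"x":0.31,"y":-0.215,"z":0,"yaw":-0.42,"gripper":0},{"x":0.31,"y":-0.215,"z":0,"yaw":-0.42,"gripper":0}]'
python3 - <<'E'
from h import *
for n,sl in(("wrist",None),("scene",None)):
    c=get_image(n);im=c["image"];hsv=cv2.cvtColor(im,cv2.COLOR_BGR2HSV);cv2.imwrite(f"pics/{n}2.png",im)
    m=cv2.inRange(hsv,(100,150,60),(125,255,255))
    for k in cv2.findContours(m,0,2)[0]:
        if cv2.contourArea(k)<300: continue
        P=np.array([ray(c,*p[0],24)[:2] for p in k],np.float32);r=cv2.minAreaRect(P)
        print(n,cv2.boundingRect(k),np.round(r[0],1),np.round(r[1]),round(r[2],1))
s=sense();print(s["tcp_pos"],np.round(s["tcp_rot"],3)[:,0])
E
```

```text
time_s: 5.7
tcp_pos: [496.0, 151.1, 165.5]
tcp_rot: [[-0.065, 0.998, 0.0], [0.998, 0.065, -0.0], [-0.0, 0.0, -1.0]]
force: [0.0, 0.1, -1.6]
finger_gap: 0.459
gripper_force: 61.1
wrist (211, 0, 136, 121) [491.8 271.8] [113.  95.] 3.8
scene (388, 287, 71, 53) [487.8 301.6] [103. 156.] 3.7
scene (340, 260, 45, 37) [497.7 142. ] [56. 96.] 3.6
scene (261, 209, 38, 37) [ 503.4 -109.6] [64. 93.] 81.8
[496.16234507 150.54735094 165.42148865] [-0.064  0.998 -0.   ]
```

View pics/wrist2.png

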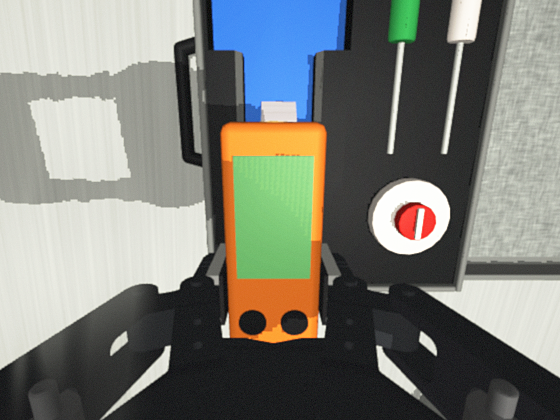

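The wrist view shows the meter held straight, screen up, with the notched pocket ahead of it. The blue floor and notch are at cols 211–347, rows 0–121, and measure 113 wide at 3.8°, against an expected 112. The cutout centre is about (490.5,303) and the tool yaw matches. I'll go above it and partway down.

```bash
python3 -m creep '[{"x":0.09,"y":0.003,"z":0,"yaw":0,"gripper":0},{"x":0.18,"y":0.006,"z":0,"yaw":0,"gripper":0},{"x":0.27,"y":0.009,"z":0,"yaw":0,"gripper":0},{"x":0.34,"y":0.0105,"z":0,"yaw":0,"gripper":0},{"x":0.38,"y":0.0105,"z":0,"yaw":0,"gripper":0},{"x":0.38,"y":0.0105,"z":0.05,"yaw":0,"gripper":0},{"x":0.38,"y":0.0105,"z":0.12,"yaw":0,"gripper":0},{"x":0.38,"y":0.0105,"z":0.18,"yaw":0,"gripper":0}]'
python3 -m creep '[{"x":0,"y":0,"z":0.03,"yaw":0,"gripper":0},{"x":0,"y":0,"z":0.03,"yaw":0,"gripper":0},{"x":0,"y":0,"z":0.03,"yaw":0,"gripper":0}]'
python3 - <<'E'
from h import *
c=get_image("top");cv2.imwrite("pics/top3.png",cv2.resize(c["image"][130:260,90:240],None,fx=4,fy=4,interpolation=cv2.INTER_CUBIC))
c=get_image("scene");cv2.imwrite("pics/scene3.png",cv2.resize(c["image"][220:400,300:500],None,fx=3,fy=3,interpolation=cv2.INTER_CUBIC))
E
```

```text
time_s: 6.47
tcp_pos: [490.1, 302.8, 92.5]
tcp_rot: [[-0.065, 0.998, 0.001], [0.998, 0.065, 0.0], [0.0, 0.001, -1.0]]
force: [-0.4, 0.5, -2.6]
finger_gap: 0.458
gripper_force: 61.1
time_s: 6.72
tcp_pos: [490.1, 302.3, 81.0]
tcp_rot: [[-0.066, 0.998, -0.001], [0.998, 0.066, -0.001], [-0.0, -0.001, -1.0]]
force: [-0.3, -0.3, -0.7]
finger_gap: 0.458
gripper_force: 61.1
```

View pics/scene3.png

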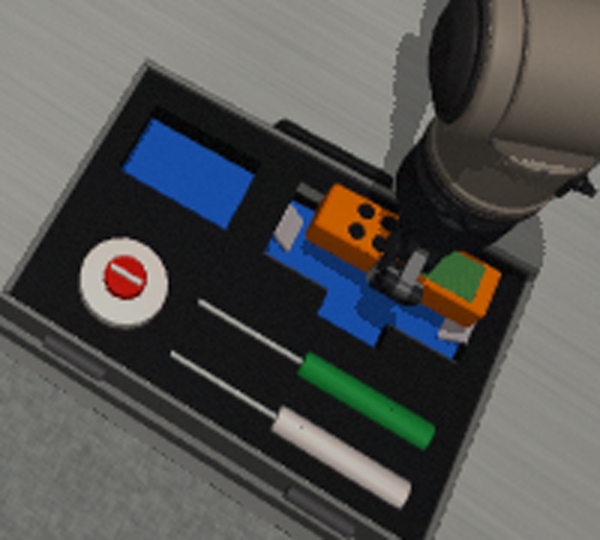

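The scene crop shows the meter hovering over the cutout, parallel to it: body from (310,220) to (490,300), with leaves visible at (288,228) and (455,328). I'll lower it to just above the leaves.

```bash
python3 -m creep '[{"x":0,"y":0,"z":0.02,"yaw":0,"gripper":0},{"x":0,"y":0,"z":0.04,"yaw":0,"gripper":0},{"x":0,"y":0,"z":0.06,"yaw":0,"gripper":0},{"x":0,"y":0,"z":0.08,"yaw":0,"gripper":0},{"x":0,"y":0,"z":0.1,"yaw":0,"gripper":0},{"x":0,"y":0,"z":0.1,"yaw":0,"gripper":0}]'
python3 -m creep '[{"x":0,"y":0,"z":0.005,"yaw":0,"gripper":0},{"x":0,"y":0,"z":0.01,"yaw":0,"gripper":0},{"x":0,"y":0,"z":0.015,"yaw":0,"gripper":0},{"x":0,"y":0,"z":0.015,"yaw":0,"gripper":0}]'
```

```text
time_s: 7.32
tcp_pos: [489.5, 302.1, 39.5]
tcp_rot: [[-0.068, 0.998, -0.002], [0.998, 0.068, -0.002], [-0.002, -0.002, -1.0]]
force: [0.3, -6.3, -0.9]
finger_gap: 0.456
gripper_force: 61.3
time_s: 7.65
tcp_pos: [490.3, 302.9, 35.4]
tcp_rot: [[-0.068, 0.998, 0.001], [0.998, 0.068, 0.0], [-0.0, 0.001, -1.0]]
force: [0.7, -4.1, 2.3]
finger_gap: 0.457
gripper_force: 61.7
```

One-sided leaf contact (−4 N in y), so I'll shift about 2 mm toward −y and keep pressing.

```bash
python3 -m creep '[{"x":-0.006,"y":0,"z":0,"yaw":0,"gripper":0},{"x":-0.006,"y":0,"z":0.004,"yaw":0,"gripper":0},{"x":-0.006,"y":0,"z":0.008,"yaw":0,"gripper":0},{"x":-0.006,"y":0,"z":0.011,"yaw":0,"gripper":0},{"x":-0.006,"y":0,"z":0.011,"yaw":0,"gripper":0}]'
python3 -m creep '[{"x":0,"y":0,"z":0.003,"yaw":0,"gripper":0},{"x":0,"y":0,"z":0.005,"yaw":0,"gripper":0},{"x":0,"y":0,"z":0.005,"yaw":0,"gripper":0},{"x":0,"y":0,"z":0.005,"yaw":0,"gripper":0}]'
```

```text
time_s: 8.07
tcp_pos: [490.4, 300.9, 30.7]
tcp_rot: [[-0.069, 0.998, 0.001], [0.998, 0.069, 0.0], [0.0, 0.001, -1.0]]
force: [0.6, -0.8, 2.5]
finger_gap: 0.46
gripper_force: 61.8
time_s: 8.4
tcp_pos: [490.0, 300.5, 28.7]
tcp_rot: [[-0.069, 0.998, -0.0], [0.998, 0.069, -0.0], [-0.0, -0.0, -1.0]]
force: [0.0, -1.7, 2.2]
finger_gap: 0.46
gripper_force: 61.4
```

```bash
python3 -m creep '[{"x":0,"y":0,"z":0.003,"yaw":0,"gripper":0},{"x":0,"y":0,"z":0.005,"yaw":0,"gripper":0},{"x":0,"y":0,"z":0.005,"yaw":0,"gripper":0}]'
python3 -m creep '[{"x":0,"y":0,"z":0.003,"yaw":0,"gripper":0},{"x":0,"y":0,"z":0.005,"yaw":0,"gripper":0},{"x":0,"y":0,"z":0.005,"yaw":0,"gripper":0}]'
```

```text
time_s: 8.65
tcp_pos: [490.0, 300.5, 28.6]
tcp_rot: [[-0.069, 0.998, 0.0], [0.998, 0.069, -0.0], [-0.0, 0.0, -1.0]]
force: [-3.6, -3.7, 18.6]
finger_gap: 0.46
gripper_force: 63.7
time_s: 8.9
tcp_pos: [490.1, 300.6, 28.6]
tcp_rot: [[-0.069, 0.998, 0.001], [0.998, 0.069, 0.0], [0.0, 0.001, -1.0]]
force: [-7.8, -6.4, 34.7]
finger_gap: 0.461
gripper_force: 65.6
```

It stops firmly at TCP 28.6, which is 24 plus the ~5 grasp offset, so the meter is home. I'll ease off, open partway to stay clear of the notch walls, rise and look.

```bash
python3 -m creep '[{"x":0,"y":0,"z":-0.004,"yaw":0,"gripper":0},{"x":0,"y":0,"z":-0.004,"yaw":0,"gripper":0.5},{"x":0,"y":0,"z":-0.004,"yaw":0,"gripper":0.62},{"x":0,"y":0,"z":-0.004,"yaw":0,"gripper":0.62},{"x":0,"y":0,"z":-0.004,"yaw":0,"gripper":0.62},{"x":0,"y":0,"z":-0.004,"yaw":0,"gripper":0.62}]'
python3 -m creep '[{"x":0,"y":0,"z":-0.02,"yaw":0,"gripper":0.62},{"x":0,"y":0,"z":-0.05,"yaw":0,"gripper":0.62},{"x":0,"y":0,"z":-0.1,"yaw":0,"gripper":0.62},{"x":0,"y":0,"z":-0.17,"yaw":0,"gripper":0.4},{"x":0,"y":0,"z":-0.25,"yaw":0,"gripper":0},{"x":0,"y":0,"z":-0.25,"yaw":0,"gripper":0},{"x":0,"y":0,"z":-0.25,"yaw":0,"gripper":0},{"x":0,"y":0,"z":-0.25,"yaw":0,"gripper":0}]' 40
python3 - <<'E'
from h import *
c=get_image("scene");a=cv2.resize(c["image"][240:360,320:490],None,fx=4,fy=4,interpolation=cv2.INTER_CUBIC);cv2.imwrite("pics/scene4.png",a)
E
```

```text
time_s: 9.4
tcp_pos: [489.8, 300.5, 25.8]
tcp_rot: [[-0.069, 0.998, -0.001], [0.998, 0.069, -0.0], [-0.0, -0.001, -1.0]]
force: [-0.7, -0.2, -0.5]
finger_gap: 0.62
gripper_force: 0.0
time_s: 10.07
tcp_pos: [489.7, 300.5, 126.2]
tcp_rot: [[-0.069, 0.998, -0.0], [0.998, 0.069, -0.0], [-0.0, -0.0, -1.0]]
force: [-0.5, 0.4, -1.0]
finger_gap: -0.001
gripper_force: 0.0
```

View pics/scene4.png

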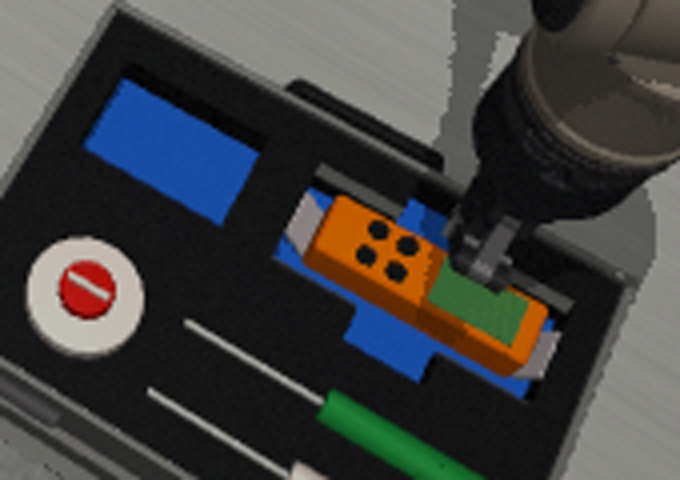

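The meter lies in the cutout between both leaves, from (310,250) to (545,330), screen up. I'll probe and press its top with closed fingers; contact is expected at z = 60, first at the centre, then toward both ends to check it is level.

```bash
python3 -m creep '[{"x":0,"y":0,"z":0.06,"yaw":0,"gripper":0},{"x":0,"y":0,"z":0.12,"yaw":0,"gripper":0},{"x":0,"y":0,"z":0.15,"yaw":0,"gripper":0},{"x":0,"y":0,"z":0.155,"yaw":0,"gripper":0},{"x":0,"y":0,"z":0.16,"yaw":0,"gripper":0},{"x":0,"y":0,"z":0.163,"yaw":0,"gripper":0},{"x":0,"y":0,"z":0.166,"yaw":0,"gripper":0},{"x":0,"y":0,"z":0.168,"yaw":0,"gripper":0}]'
python3 -m creep '[{"x":0,"y":0,"z":0.001,"yaw":0,"gripper":0},{"x":0,"y":0,"z":0.002,"yaw":0,"gripper":0},{"x":0,"y":0,"z":0.002,"yaw":0,"gripper":0}]'
```

```text
time_s: 10.78
tcp_pos: [490.6, 300.8, 60.0]
tcp_rot: [[-0.069, 0.998, 0.001], [0.998, 0.068, 0.0], [0.0, 0.001, -1.0]]
force: [-2.8, -1.2, 8.7]
finger_gap: -0.001
gripper_force: 4.3
time_s: 11.03
tcp_pos: [490.5, 300.8, 60.1]
tcp_rot: [[-0.069, 0.998, 0.002], [0.998, 0.069, 0.001], [0.0, 0.002, -1.0]]
force: [-1.4, -1.3, 7.7]
finger_gap: -0.0
gripper_force: 3.5
```

Contact at the centre is at 60.0. Now the two ends.

```bash
python3 -m creep '[{"x":0,"y":0,"z":-0.02,"yaw":0,"gripper":0},{"x":0.06,"y":0,"z":-0.02,"yaw":0,"gripper":0},{"x":0.11,"y":0,"z":-0.02,"yaw":0,"gripper":0},{"x":0.11,"y":0,"z":-0.01,"yaw":0,"gripper":0},{"x":0.11,"y":0,"z":-0.004,"yaw":0,"gripper":0},{"x":0.11,"y":0,"z":0,"yaw":0,"gripper":0},{"x":0.11,"y":0,"z":0,"yaw":0,"gripper":0}]'
python3 -m creep '[{"x":0,"y":0,"z":-0.02,"yaw":0,"gripper":0},{"x":-0.08,"y":0,"z":-0.02,"yaw":0,"gripper":0},{"x":-0.16,"y":0,"z":-0.02,"yaw":0,"gripper":0},{"x":-0.22,"y":0,"z":-0.02,"yaw":0,"gripper":0},{"x":-0.22,"y":0,"z":-0.01,"yaw":0,"gripper":0},{"x":-0.22,"y":0,"z":-0.004,"yaw":0,"gripper":0},{"x":-0.22,"y":0,"z":0,"yaw":0,"gripper":0},{"x":-0.22,"y":0,"z":0,"yaw":0,"gripper":0}]'
```

```text
time_s: 11.62
tcp_pos: [487.1, 345.0, 60.1]
tcp_rot: [[-0.068, 0.998, 0.001], [0.998, 0.068, 0.002], [0.002, 0.001, -1.0]]
force: [-4.0, 3.6, 10.9]
finger_gap: -0.004
gripper_force: 5.0
time_s: 12.28
tcp_pos: [493.6, 255.7, 60.0]
tcp_rot: [[-0.069, 0.998, 0.001], [0.998, 0.069, -0.002], [-0.002, 0.001, -1.0]]
force: [-3.3, -7.8, 14.8]
finger_gap: -0.0
gripper_force: 7.2
```

All three points read 60.0–60.1, so the meter is level and fully home. I'll retreat straight up, check once and hand in.

```bash
python3 -m creep '[{"x":0,"y":0,"z":-0.02,"yaw":0,"gripper":0},{"x":0,"y":0,"z":-0.1,"yaw":0,"gripper":0},{"x":0,"y":0,"z":-0.2,"yaw":0,"gripper":0},{"x":0,"y":0,"z":-0.3,"yaw":0,"gripper":0},{"x":-0.1,"y":0,"z":-0.3,"yaw":0,"gripper":0},{"x":-0.2,"y":0,"z":-0.3,"yaw":0,"gripper":0},{"x":-0.3,"y":0,"z":-0.3,"yaw":0,"gripper":0},{"x":-0.4,"y":0,"z":-0.3,"yaw":0,"gripper":0}]'
python3 - <<'E'
from h import *
c=get_image("scene");a=cv2.resize(c["image"][190:370,220:490],None,fx=2.8,fy=2.8,interpolation=cv2.INTER_CUBIC);cv2.imwrite("pics/scene5.png",a)
E
```

```text
time_s: 12.95
tcp_pos: [504.0, 96.6, 178.9]
tcp_rot: [[-0.071, 0.997, 0.001], [0.997, 0.071, 0.0], [0.0, 0.001, -1.0]]
force: [0.9, 0.0, -0.2]
finger_gap: -0.007
gripper_force: 0.0
```

View pics/scene5.png

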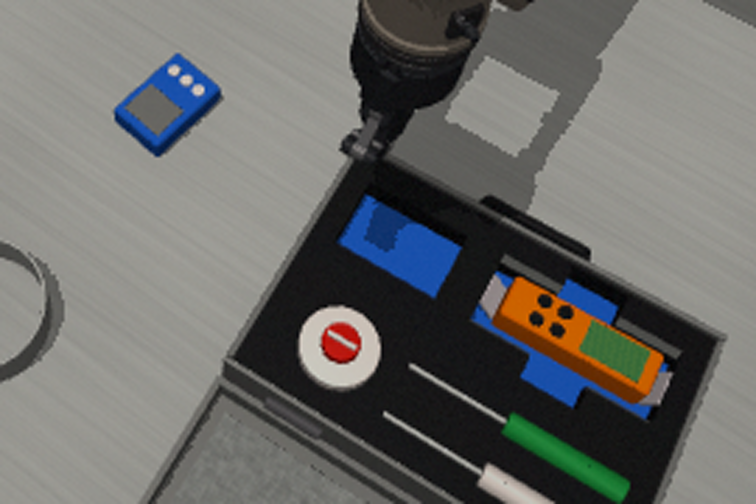

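The meter sits straight in its cutout at about (580,340), screen up. The blue meter is untouched at (168,105), and the robot is clear of everything.

```bash
python3 -c "
from plant import *
print(hand_in())"
```

```text
the job is handed in; nothing more can be done
None
```

The orange meter farthest to the robot's left is in its cutout, screen up and released; its top read 60 mm at the centre and both ends, so it is level and fully home, the blue meter was not touched, and the job is handed in at about 13 s.

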